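# Lock the vial rack onto the shaker

### The arm

A 6-joint arm with a two-finger parallel gripper is mounted at the origin on the work surface. World frame = base frame: x ahead of the robot, y to its left, z up, the work surface at z = 0. Lengths are in mm, angles in rad, forces in N, time in s.
With the tool pointing down it reaches from about 350 to 975 mm from the base axis. Payload 7.1 kg.
Tool frame: the origin (TCP) lies between the finger pads; the fingertips stand 19 mm ahead of it and the grasp point (between the pads) is the TCP; z points along the fingers, y is the line along which they close (so a half turn about z gives the same grasp; the last joint's range is limited). The gripper opens to 88 mm and grips with 3 to 60 N. Pads are 20 mm wide; open, the fingers measure 115 mm over their backs; the gripper's body (75 mm by 178 mm) begins 61 mm behind the grasp point.
Start: joints at [-0.019, 0.423, 1.63, -0, 1.089, -0.019], TCP at [624.984, 0.026, 241.675] pointing down, gripper open.
Joint ranges: [-3, 3], [-0.9, 2.11], [0.09, 2.58], [-1.31, 4.45], [0.11, 2.69], [-2.54, 2.54]. Speed limits (rad/s): [2.39, 2.39, 3.01, 3.14, 3.14, 3.14].

### API

Orientations are given as a rotation vector (axis times angle).
In Python, from workcell import ctrl gives the robot as it stands.
- The arm moves only by the tool arm_command, never from a script. Its argument "series" is a list of rows, each an object with "linear": the shift along the tool's x, y, z in m, a list of three; "turn": the turn about the tool's z in rad. A call has 1 to 10 rows; each row shifts and turns the commanded pose from where the row before left it, along the tool's axes as they then stand; what a row does not reach is not made up. A row lasts 1/10 s, in which the tool goes at most 50 mm and 8.59 degrees, less where a joint would pass 70% of its speed; a pose out of reach is approached as far as the arm can. A call with a gripper value outside its range is refused whole. "jaw" is the opening, from -1 (shut) to 1 (fully open), set as the call begins (left out, the last holds). The fingers move at their own pace and stop on an object; the grip force is fixed at half the most. Time passes only in rows, so rows that do not move let the fingers close. It gives the time, the measured TCP pose, the force, the opening and the grip force at its end, in the units of the state.
- ctrl.get_obs(): the state, without advancing time (a new reading comes with each control period).
- ctrl.get_image(name): name is "scene" or "side" or "wrist"; returns a dict with "frame" (400x640x3 uint8, blue, green, red), "fx", "fy", "cx", "cy" (pixels), "rvec" (rotation vector, rad) and "tvec" (3), from world to camera coordinates, as OpenCV has them. Camera axes: x right, y down, z forward; pixel columns grow to the right and rows downward; lengths in mm; the calibration is good to about 2 mm. The wrist camera is an equidistant fisheye: a pixel r from the principal point sees the ray r / f radians off the axis. A picture is of the moment at which its call begins. There is no depth.
- ctrl.close_job(): hands the job in; it is judged then, once.
The state is a dict: "t": time; "qpos": joint angles; "qvel": joint speeds; "joint_torque": joint torques, N m; "ee_pos": TCP position; "orientation": TCP orientation; "ft_force": force on the tool from outside, world axes, zero at the start; "moment": the same for the moment, N m; "width": finger opening in mm; "grasp_force": force on a finger pad.
Only numpy, scipy, OpenCV 4.12 (cv2) and the standard library are available. Lean on these libraries where they do the work, as an engineer would, in place of code of your own. Each camera call takes 0.05 s, during which the arm holds its last target. There are 200 camera calls.

### The job

The vial rack already stands on the shaker platform but is not yet locked down. With one fingertip press the spring safety catch down and keep it down while the other finger pushes the bolt by its upright tab until it is fully home over the tongue of the rack, then let go so that the catch springs up again and locks the bolt, and take the hand clear. Do not grasp or lift anything, and leave the rack and the other things where they stand.

Things in the scene. Friction and masses are not known exactly. Their poses are not given: they have to be found in the camera images.
- shaker: fixed bench-top vial shaker: grey console along its -x side (top 60 mm over the bench), bare aluminium platform 225 (x) by 360 (y), top 90 mm over the bench. Origin: middle of its underside, z up, turned up to 26 degrees. The bolt lies along its y over x = 0 on the -y half, the rack on the +y half; the bolt is pushed home towards its +y.
- catch_pad (a point): centre of the top face of the catch's press pad (moves with it): a ribbed plain steel plate 30 mm (shaker x) by 75 mm (shaker y, so that a finger can slide along it beside the bolt), level and 126 mm over the bench at rest, 60 mm to the -x side of the bolt's centre line. Pressed, it tips about the pivot, outer -x edge lowest: a flat fingertip bears with its edge nearer the bolt.
- catch_pivot (a point): point on the axis of the catch's pivot tube, beside the middle of the pad: parallel to the bolt, 122 mm over the bench, 24 mm to the -x side of the bolt's centre line, 36 mm from the middle of the pad. The tube is 11 mm thick, its two lugs (beyond the pad's ends) reach 128 mm over the bench.
- catch (a joint): angle of the spring catch, rad: 0 = up, its tooth in a notch of the bolt, bolt locked; from about 0.20 (pad centre 7 mm down) the bolt is free; stop at 0.36 (12 mm down). Takes about 2.5 N at the pad's middle to start, 6 N at the stop. Let go part-way, the tooth rides on the bolt; it drops in again only at either end of the travel.
- bolt_tab (a point): centre of the rear (-y) push face of the bolt's upright steel thumb tab, 128 mm over the bench (moves with the bolt). The tab is 28 mm wide (shaker x), 8 mm thick, from 104 to 142 mm over the bench, its middle 64 mm from the pad's across the bolt. Behind it the flat bolt bar (20 mm wide, top 104 mm) lies open for 38 mm, then a keeper, 108 mm high.
- bolt (a joint): travel of the bolt, m: 0 = drawn back (starts within 1.5 mm of it), 0.030 = fully home against its stop, towards the shaker's +y. It slides stiffly (about 1.5 N) and stays where it is left. The catch can drop in again from about 0.028 on.
- bolt_nose (a point): middle of the front end of the bolt bar (20 mm wide, 8 mm thick), 100 mm above the bench; it moves with the bolt and when home covers the rack's tongue by about 16 mm.
- rack_tongue (a point): middle of the top face of the rack's locking tongue, a flat 30 mm wide, 22 mm long lug, 4 mm thick, lying on the platform at the rack's end that faces the bolt; the bolt slides over it with 2 mm clearance.
- rack: the loose grey plastic rack with ten capped 20 ml vials, 66 mm (x) by 150 mm (y), vial caps 173 mm above the bench, standing on the platform between low steel fences (0.75 kg). Origin at the middle of its underside; axes as the shaker's. Must not be shifted.
- vial_a: a loose capped glass vial, 23 mm across, 75 mm tall, standing on the shaker's console, on the pad's side of the bolt. Origin at the middle of its underside. Leave it.
- vial_b: a like vial on the bench to the left of the shaker. Leave it.
- marker: a marker pen 120 mm long, 13 mm thick, lying along the shaker's console (along shaker y) close to the platform's edge; origin under its middle. Leave it.
- bottle: a glass reagent bottle with blue cap, 70 mm across, 140 mm tall, on the bench to the right of the shaker; origin under its middle. Leave it.
- beaker: a small glass beaker, 54 mm across, 70 mm tall, on the bench to the right of the shaker; origin under its middle. Leave it.
- septa_box: a cardboard box 75 x 55 x 40 mm on the bench to the left of the shaker; origin under its middle. Leave it.
- cap_jar: a lidded glass jar, 56 mm across, 60 mm tall, on the bench to the right of the shaker; origin under its middle. Leave it.
- crimper: a hand crimper for vial caps, about 160 mm long, 33 mm high, lying on the bench beyond the shaker; origin on the bench under its middle. Leave it.
Not all that is in view belongs to the job. Leave any green or orange look-alike of the rack alone.

How it is judged (in metres and radians):
On the way, in this order (a step that is already met when the one before it is completed fails the run):
1. the catch is held down by a finger while a finger also pushes the bolt, which is under way (value of joint catch above 0.17 rad and contact force between the fingers and catch above 0.3 N and contact force between the fingers and bolt above 0.2 N and value of joint bolt between 0.003 and 0.0265 m), for 0.1 s.
2. the bolt is fully home with the catch still held down by a finger (value of joint bolt above 0.0275 m and value of joint catch above 0.17 rad and contact force between the fingers and catch above 0.3 N), for 0.05 s.
At the end, for the whole second after the job is handed in: The bolt is fully home (at least 27.5 of its 30 mm) with its nose over the rack's tongue, the catch has sprung up again (within 0.04 rad) so its tooth locks the bolt, the rack stands level within 8 mm of where it stood, and the robot touches nothing (value of joint bolt above 0.0275 m and value of joint catch below 0.04 rad and y of bolt_nose in the frame of rack_tongue above -0.003 m and distance of rack from where it was at the start of the episode below 0.008 m and angle between rack's own z axis and vertical below 0.04 rad and linear speed of rack below 0.02 m/s).
It fails at once if the rack is shifted by more than 8 mm, lifted or tipped (distance of rack from where it was at the start of the episode above 0.008 m or angle between rack's own z axis and vertical above 0.06 rad).
It fails at once if a bystander is shifted by more than 20 mm, lifted or carried (distance of any of vial_a, vial_b, marker, bottle, beaker, septa_box, cap_jar, crimper from where it was at the start of the episode above 0.02 m).
It also fails if it takes over 42 s, if anything falls off the work surface, if the arm or the gripper's body presses on something with over 40 N, if the wrist force passes 120 N, or if a joint passes its speed limit or range.

## Working session

There is one attempt and no reset: what is moved stays moved. The work goes in short steps, Python scripts to look and compute and a tool call to move; the robot and the scene stay as the last step left them, time stands still between calls to the robot, and variables do not carry over. Pictures are saved under pics/ and viewed, at most 10 in all, crops included, and the job is handed in when it is done.

Besides the shell and the picture viewer there is one more tool, called after "Emit:" as a command line: name --argument value ..., lists and objects as JSON in quotes. arm_command: Moves the arm, as the interface text tells. Its arguments: {"type":"object","properties":{"series":{"type":"array"},"jaw":{"type":"number"}},"required":["series"]}

```bash
mkdir -p pics
cat > h.py <<'E'
import numpy as np, cv2
from workcell import ctrl
def snap(n,f):
    im=ctrl.get_image(n); cv2.imwrite('pics/'+f,im['frame'])
    np.savez('pics/'+f[:-4]+'.npz',**{k:np.array(im[k]) for k in im}); return im
def load(f): return dict(np.load('pics/'+f+'.npz'))
def ray(im,u,v):
    R=cv2.Rodrigues(np.array(im['rvec'],float))[0]; t=np.array(im['tvec'],float).ravel()
    return -R.T@t, R.T@np.array([(u-im['cx'])/im['fx'],(v-im['cy'])/im['fy'],1.])
def onz(im,u,v,z):
    c,d=ray(im,u,v); return c+d*(z-c[2])/d[2]
def proj(im,P):
    R=cv2.Rodrigues(np.array(im['rvec'],float))[0]; p=R@np.array(P,float)+np.array(im['tvec'],float).ravel()
    return im['fx']*p[0]/p[2]+im['cx'], im['fy']*p[1]/p[2]+im['cy']
E
python3 - <<'E'
from h import *
for n in ['scene','side','wrist']: im=snap(n,n+'0.png'); print(n,[float(im[k]) for k in('fx','fy','cx','cy')],-cv2.Rodrigues(np.array(im['rvec'],float))[0].T@np.array(im['tvec'],float).ravel())
o=ctrl.get_obs();print(o)
E
```

```text
scene [405.5835719022664, 405.5835719022664, 320.8552735704595, 202.04661366881507] [933.95136811 445.3489295  795.19810643]
side [473.8424395536062, 473.8424395536062, 322.3756614800778, 198.24993206331015] [359.46069713 756.9991615  795.24203192]
wrist [309.70691628693146, 309.70691628693146, 319.7441354744734, 197.60136491856787] [625.13808293  82.40121486 384.26739515]
{'t': 0.15, 'qpos': array([-1.90271720e-02,  4.23684928e-01,  1.63050704e+00,  3.15359602e-05,
        1.08858589e+00, -1.89991313e-02]), 'qvel': array([-3.44883014e-05, -7.04089318e-04, -2.72301722e-03,  1.55814292e-03,
        1.02090039e-03, -1.04658791e-03]), 'joint_torque': array([ 9.52650989e-04, -5.44981134e+01, -2.73919362e+01,  6.45430083e-02,
        2.04369903e-02, -3.19723256e-05]), 'ee_pos': array([6.24591964e+02, 2.46234032e-02, 2.41070908e+02]), 'orientation': array([-2.22087123e+00, -2.22077644e+00,  1.25920455e-03]), 'ft_force': array([ 0.12120457,  0.44475941, -0.35680067]), 'moment': array([ 0.02080729,  0.00408787, -0.00639803]), 'grasp_force': 0.0, 'width': 87.65311621213783}
```

View pics/scene0.png

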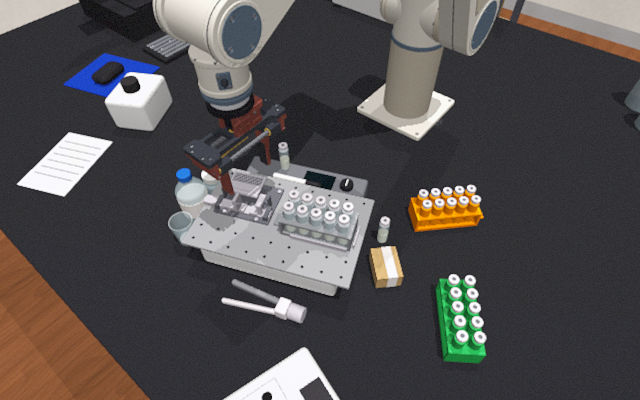

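View pics/side0.png

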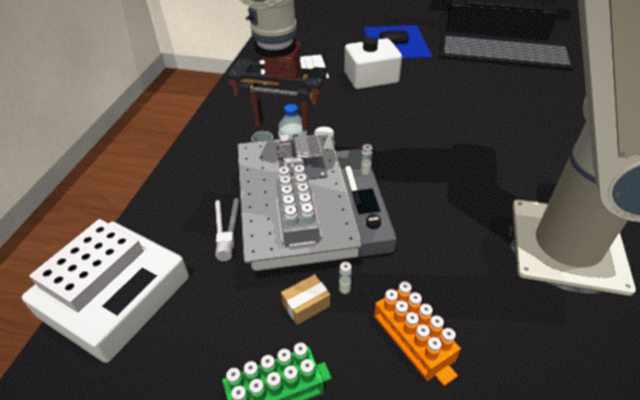

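View pics/wrist0.png

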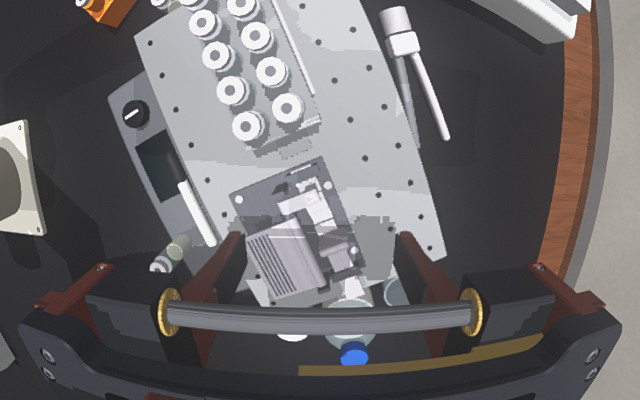

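Run:
```python
import cv2,numpy as np
w=cv2.resize(cv2.imread('pics/wrist0.png')[145:320,220:390],None,fx=3.4,fy=3.4,interpolation=cv2.INTER_CUBIC)
cv2.imwrite('pics/c1.png',w)
```

```text
(no output)
```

View pics/c1.png

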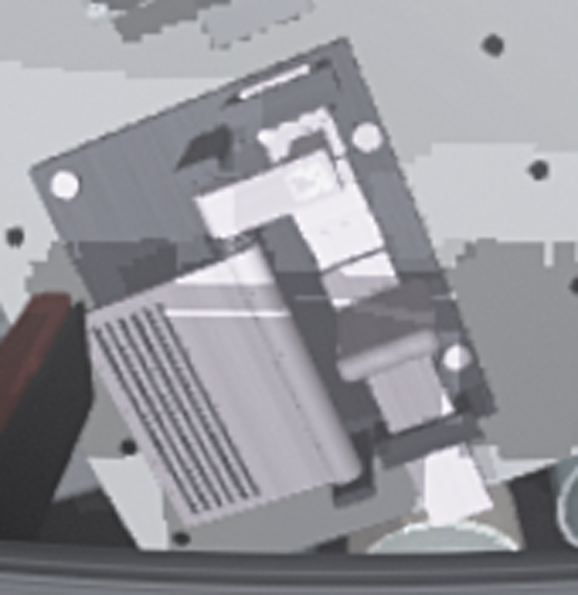

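```bash
cat >> h.py <<'E'
def wz(im,u,v,z):
    R=cv2.Rodrigues(np.array(im['rvec'],float))[0]; t=np.array(im['tvec'],float).ravel()
    c=-R.T@t; p=np.array([u-im['cx'],v-im['cy']],float)/im['fx']; r=np.hypot(*p)
    d=R.T@np.array([p[0]/r*np.sin(r),p[1]/r*np.sin(r),np.cos(r)]); return c+d*(z-c[2])/d[2]
def wproj(im,P):
    R=cv2.Rodrigues(np.array(im['rvec'],float))[0]; p=R@np.array(P,float)+np.array(im['tvec'],float).ravel()
    r=np.arctan2(np.hypot(p[0],p[1]),p[2]); k=im['fx']*r/np.hypot(p[0],p[1]); return p[0]*k+im['cx'],p[1]*k+im['cy']
E
python3 - <<'E'
from h import *
im=load('wrist0')
f=lambda a,b,z:wz(im,220+a/3.4,145+b/3.4,z)
P={k:f(*v) for k,v in dict(padOutFar=(88,318,126),padOutNear=(190,525,126),tubeFar=(262,248,127),tubeNear=(355,478,127),tabL=(345,380,142),tabR=(437,346,142),tabLf=(340,364,142),tabRf=(430,333,142),barL=(425,520,104),barR=(490,500,104),bpA=(30,170,92),bpB=(350,38,92),bpC=(495,412,92)).items()}
for k,p in P.items(): print(k,p.round(1))
a=lambda p,q:np.degrees(np.arctan2(*(P[q]-P[p])[[1,0]]))
print('yaw', a('padOutNear','padOutFar')-90,a('tubeNear','tubeFar')-90,a('tabL','tabR'),a('barL','barR'),a('bpA','bpB'),a('bpC','bpB')-90)
E
```

```text
padOutFar [555.7 -37.8 126. ]
padOutNear [ 579.9 -106.7  126. ]
tubeFar [604.5 -16.4 127. ]
tubeNear [629.3 -88.  127. ]
tabL [626.3 -47.5 142. ]
tabR [649.8 -37.7 142. ]
tabLf [625.  -42.8 142. ]
tabRf [647.9 -34.  142. ]
barL [ 652.4 -120.1  104. ]
barR [ 673.1 -112.7  104. ]
bpA [532.4  -5.5  92. ]
bpB [627.8  33.1  92. ]
bpC [674.6 -86.5  92. ]
yaw 19.374523194376593 19.06473414292944 22.490957801491138 19.72808180915519 22.02834809450104 21.36275673229447
```

Emit:
arm_command --series '[{"linear":[-0.017,-0.003,0.01],"turn":0},{"linear":[-0.017,-0.003,0.01],"turn":0},{"linear":[-0.017,-0.003,0.01],"turn":0},{"linear":[-0.017,-0.003,0.01],"turn":0},{"linear":[0,0,0],"turn":-0.117},{"linear":[0,0,0],"turn":-0.116},{"linear":[0,0,0],"turn":-0.116},{"linear":[0,0,0],"turn":0},{"linear":[0,0,0],"turn":0}]' --jaw 0.15

```text
t: 1.05
ee_pos: [612.6, -68.9, 201.1]
orientation: [-1.807, -2.569, 0.001]
ft_force: [-0.4, 0.3, -0.4]
width: 50.3
grasp_force: 0.0
```

Run:
```python
from h import *
for n in ['scene','side','wrist']: snap(n,n+'1.png')
o=ctrl.get_obs();print({k:np.round(o[k],3) for k in('t','ee_pos','orientation','width','ft_force')})
w=cv2.resize(cv2.imread('pics/wrist1.png')[120:330,215:430],None,fx=2.7,fy=2.7,interpolation=cv2.INTER_CUBIC)
cv2.imwrite('pics/c2.png',w)
```

```text
{'t': np.float64(1.2), 'ee_pos': array([612.899, -68.302, 201.512]), 'orientation': array([-1.805, -2.572,  0.   ]), 'width': np.float64(50.859), 'ft_force': array([-0.721, -0.073, -0.017])}
```

View pics/c2.png

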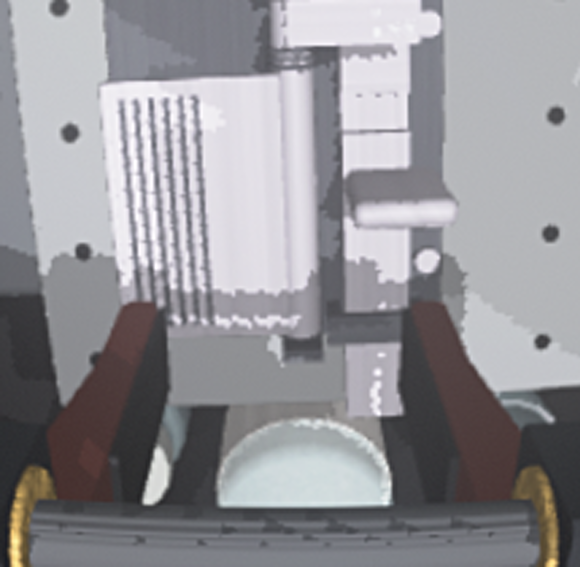

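Run:
```python
from h import *
im=load('wrist1'); o=ctrl.get_obs(); R=cv2.Rodrigues(o['orientation'])[0]
f=lambda a,b,z:(R.T@(wz(im,215+a/2.7,120+b/2.7,z)-o['ee_pos'])).round(1)
for k,v in dict(padOF=(102,85,126),padON=(125,300,126),ribL_f=(128,98,126),ribL_n=(150,322,126),padNear=(240,330,126),padFar=(240,78,126),tubeRf=(313,70,124),tubeRn=(320,330,124),tabL=(357,225,142),tabR=(456,220,142),tabM=(407,224,142),tabMf=(405,200,142),barLf=(342,135,104),barLn=(345,305,104),barRf=(410,135,104),barRn=(410,305,104),tipL=(140,303,182),tipR=(430,303,182),tipLi=(155,303,182),tipRi=(413,303,182)).items(): print(k,f(*v))
```

```text
padOF [ 49.1 -47.9  75.5]
padON [-13.  -45.1  75.5]
ribL_f [ 45.5 -40.9  75.5]
ribL_n [-19.9 -38.1  75.5]
padNear [-22.3 -12.   75.5]
padFar [ 50.5 -10.8  75.5]
tubeRf [52.3  8.5 77.5]
tubeRn [-23.2  11.2  77.5]
tabL [15.  19.4 59.5]
tabR [16.2 45.2 59.5]
tabM [15.2 32.4 59.5]
tabMf [21.6 31.6 59.5]
barLf [30.3 17.9 97.5]
barLn [-24.1  19.9  97.5]
barRf [30.4 38.1 97.5]
barRn [-24.3  40.6  97.5]
tipL [ 10.6 -30.1  19.5]
tipR [10.5 32.  19.5]
tipLi [ 10.7 -26.9  19.5]
tipRi [10.6 28.3 19.5]
```

Emit:
arm_command --series '[{"linear":[-0.003,0.001,0],"turn":-0.041},{"linear":[0,0,0.012],"turn":0},{"linear":[0,0,0.012],"turn":0},{"linear":[0,0,0.012],"turn":0},{"linear":[0,0,0.01],"turn":0},{"linear":[0,0,0.004],"turn":0},{"linear":[0,0,0],"turn":0},{"linear":[0,0,0],"turn":0}]'

```text
t: 2.0
ee_pos: [615.2, -70.4, 151.8]
orientation: [1.749, 2.61, 0.0]
ft_force: [0.2, -0.0, -0.1]
width: 50.3
grasp_force: 0.0
```

Run:
```python
from h import *
for n in ['scene','side','wrist']: snap(n,n+'2.png')
o=ctrl.get_obs();print({k:np.round(o[k],3) for k in('t','ee_pos','orientation','width','ft_force')})
w=cv2.resize(cv2.imread('pics/wrist2.png')[100:330,195:450],None,fx=2.3,fy=2.3,interpolation=cv2.INTER_CUBIC)
s=cv2.resize(cv2.imread('pics/scene2.png')[140:240,180:300],None,fx=5,fy=5,interpolation=cv2.INTER_CUBIC)
cv2.imwrite('pics/c3.png',w);cv2.imwrite('pics/c4.png',s)
```

```text
{'t': np.float64(2.15), 'ee_pos': array([615.346, -70.493, 152.261]), 'orientation': array([1.748e+00, 2.609e+00, 1.000e-03]), 'width': np.float64(50.798), 'ft_force': array([-0.246,  0.153, -0.331])}
```

View pics/c3.png

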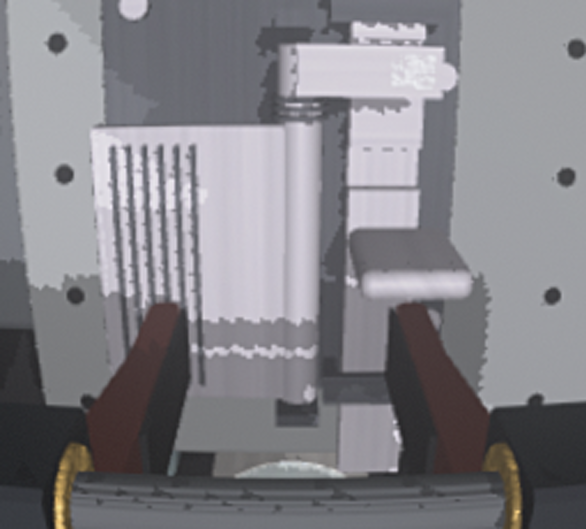

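View pics/c4.png

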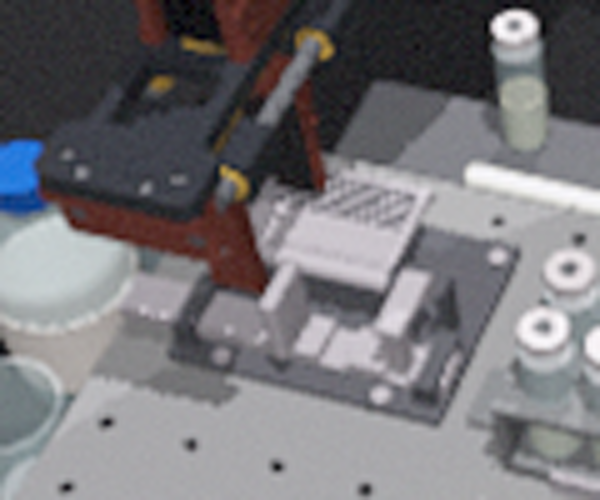

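Run:
```python
from h import *
im=load('wrist2'); o=ctrl.get_obs(); R=cv2.Rodrigues(o['orientation'])[0]
f=lambda a,b,z:(R.T@(wz(im,195+a/2.3,100+b/2.3,z)-o['ee_pos'])).round(1)
for k,v in dict(padOF=(93,128,126),padFar=(240,127,126),padNear=(220,395,126),ribLf=(113,147,126),ribLn=(127,335,126),tabL=(367,296,142),tabR=(468,292,142),tabM=(415,297,142),tipL=(165,305,133),tipR=(410,305,133),tipLi=(181,305,133),tipRi=(397,305,133)).items(): print(k,f(*v))
```

```text
padOF [ 54.5 -47.1  26.2]
padFar [ 54.1 -10.7  26.2]
padNear [-19.7 -17.9  26.3]
ribLf [ 49.6 -42.3  26.2]
ribLn [ -1.5 -42.4  26.2]
tabL [16.9 19.4 10.3]
tabR [17.6 43.8 10.3]
tabM [16.5 30.9 10.3]
tipL [ 10.6 -30.   19.2]
tipR [10.5 31.5 19.3]
tipLi [ 10.6 -25.9  19.2]
tipRi [10.5 28.2 19.3]
```

Emit:
arm_command --series '[{"linear":[0,0,0.004],"turn":0},{"linear":[0,0,0.004],"turn":0},{"linear":[0,0,0.003],"turn":0},{"linear":[0,0,0.003],"turn":0},{"linear":[0,0,0.002],"turn":0},{"linear":[0,0,0],"turn":0},{"linear":[0,0,0],"turn":0}]'

```text
t: 2.85
ee_pos: [615.4, -70.5, 136.2]
orientation: [1.749, 2.609, 0.001]
ft_force: [-0.6, 0.6, 6.0]
width: 50.5
grasp_force: 3.2
```

Emit:
arm_command --series '[{"linear":[0,0,0.001],"turn":0},{"linear":[0.003,0,0],"turn":0},{"linear":[0.003,0,0],"turn":0},{"linear":[0.003,0,0],"turn":0},{"linear":[0.003,0,0],"turn":0},{"linear":[0.003,0,0],"turn":0},{"linear":[0,0,0],"turn":0}]'

```text
t: 3.55
ee_pos: [610.3, -57.8, 135.5]
orientation: [1.746, 2.608, -0.001]
ft_force: [0.6, -5.5, 6.6]
width: 50.8
grasp_force: 3.7
```

Run:
```python
from h import *
im=snap('wrist','wrist3.png')
o=ctrl.get_obs();print({k:np.round(o[k],3) for k in('t','ee_pos','orientation','width','ft_force')})
R=cv2.Rodrigues(o['orientation'])[0]; print(R.T@o['ft_force'])
w=cv2.resize(cv2.imread('pics/wrist3.png')[100:330,195:450],None,fx=2.3,fy=2.3,interpolation=cv2.INTER_CUBIC)
cv2.imwrite('pics/c5.png',w)
```

```text
{'t': np.float64(3.6), 'ee_pos': array([610.378, -57.796, 135.565]), 'orientation': array([ 1.746,  2.608, -0.   ]), 'width': np.float64(50.512), 'ft_force': array([ 0.807, -5.586,  6.329])}
[-5.49100496 -1.37058821 -6.31505336]
```

View pics/c5.png

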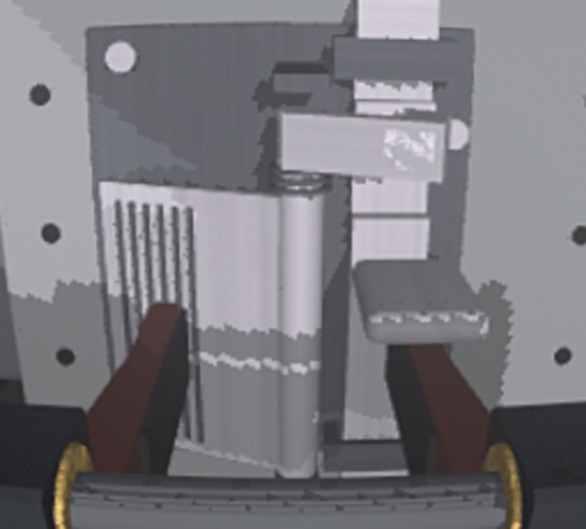

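Emit:
arm_command --series '[{"linear":[0.003,0,0],"turn":0},{"linear":[0.003,0,0],"turn":0},{"linear":[0.003,0,0],"turn":0},{"linear":[0.003,0,0],"turn":0},{"linear":[0.003,0,0],"turn":0},{"linear":[0.003,0,0],"turn":0},{"linear":[0.002,0,0],"turn":0},{"linear":[0,0,0],"turn":0}]'

```text
t: 4.4
ee_pos: [603.2, -40.0, 135.6]
orientation: [1.746, 2.606, -0.001]
ft_force: [1.8, -10.9, 5.0]
width: 50.6
grasp_force: 7.2
```

Emit:
arm_command --series '[{"linear":[0.001,0,0],"turn":0},{"linear":[0.001,0,0],"turn":0},{"linear":[0.001,0,0],"turn":0},{"linear":[0,0,0],"turn":0}]'

```text
t: 4.8
ee_pos: [603.1, -39.8, 135.7]
orientation: [1.744, 2.603, -0.003]
ft_force: [6.1, -21.8, 3.0]
width: 50.5
grasp_force: 12.4
```

Run:
```python
from h import *
im=snap('wrist','wrist4.png')
o=ctrl.get_obs();print({k:np.round(o[k],3) for k in('t','ee_pos','orientation','width','ft_force')})
R=cv2.Rodrigues(o['orientation'])[0]; print(R.T@o['ft_force'], R.T@(o['ee_pos']-np.array([615.4,-70.5,136.2])))
w=cv2.resize(cv2.imread('pics/wrist4.png')[100:330,195:450],None,fx=2.3,fy=2.3,interpolation=cv2.INTER_CUBIC)
cv2.imwrite('pics/c6.png',w)
```

```text
{'t': np.float64(4.85), 'ee_pos': array([603.101, -39.826, 135.676]), 'orientation': array([ 1.744,  2.603, -0.003]), 'width': np.float64(50.457), 'ft_force': array([  5.508, -21.462,   1.478])}
[-21.95545372  -3.06041434  -1.30964671] [33.05025744  0.28394535  0.25737315]
```

View pics/c6.png

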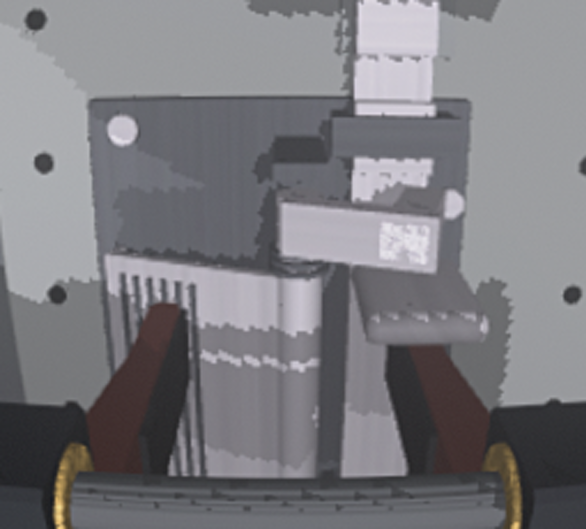

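Emit:
arm_command --series '[{"linear":[-0.0015,0,0],"turn":0},{"linear":[-0.001,0,0],"turn":0},{"linear":[0,0,-0.003],"turn":0},{"linear":[0,0,-0.004],"turn":0},{"linear":[0,0,-0.004],"turn":0},{"linear":[0,0,-0.004],"turn":0},{"linear":[0,0,0],"turn":0}]'

```text
t: 5.55
ee_pos: [602.2, -40.2, 149.1]
orientation: [1.747, 2.607, -0.003]
ft_force: [3.2, -12.9, -4.4]
width: 50.6
grasp_force: 6.5
```

Emit:
arm_command --series '[{"linear":[-0.003,0,0],"turn":0},{"linear":[-0.004,0,0],"turn":0},{"linear":[0,0,0],"turn":0},{"linear":[0,0,-0.012],"turn":0},{"linear":[0,0,-0.02],"turn":0},{"linear":[0,0,-0.02],"turn":0},{"linear":[0,0,-0.02],"turn":0},{"linear":[0,0,0],"turn":0},{"linear":[0,0,0],"turn":0}]'

```text
t: 6.45
ee_pos: [604.2, -43.9, 222.2]
orientation: [1.748, 2.609, 0.001]
ft_force: [-0.6, 0.4, 0.1]
width: 50.2
grasp_force: 0.0
```

Run:
```python
from h import *
for n in ['scene','wrist']: snap(n,n+'5.png')
o=ctrl.get_obs();print({k:np.round(o[k],3) for k in('t','ee_pos','orientation','width','ft_force')})
w=cv2.resize(cv2.imread('pics/wrist5.png')[80:310,215:430],None,fx=2.5,fy=2.5,interpolation=cv2.INTER_CUBIC)
cv2.imwrite('pics/c7.png',w)
```

```text
{'t': np.float64(6.55), 'ee_pos': array([603.416, -43.862, 220.807]), 'orientation': array([-1.748e+00, -2.609e+00,  1.000e-03]), 'width': np.float64(50.493), 'ft_force': array([ 0.162, -0.282, -0.622])}
```

View pics/c7.png

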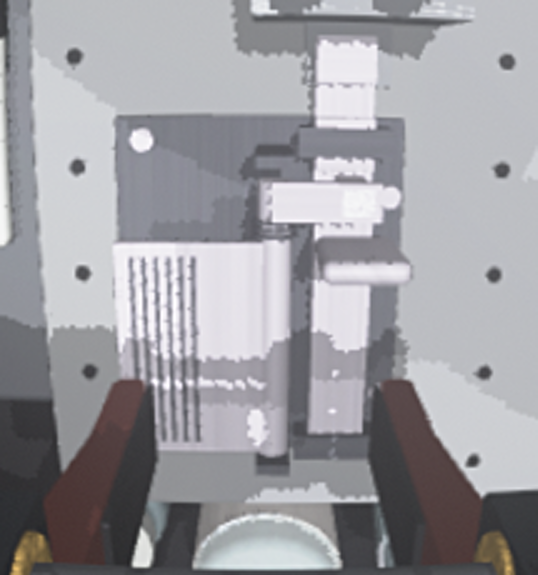

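Run:
```python
from h import *
a,b,c=load('wrist2'),load('wrist5'),load('wrist1')
ey=np.array([-np.sin(.385),np.cos(.385),0]);ex=np.array([ey[1],-ey[0],0])
t0=wz(a,195+415/2.3,100+297/2.3,142);t00=wz(c,215+407/2.7,120+224/2.7,142);t1=wz(b,215+366/2.5,80+283/2.5,142)
print('travel',(t1-t0)@ey,(t1-t00)@ey)
F=lambda im,p,q:(wz(im,*p,124)-wz(im,*q,126))@ex
print('pad width app far: rest',F(c,(215+313/2.7,120+75/2.7),(215+102/2.7,120+85/2.7)),'now',F(b,(215+290/2.5,80+243/2.5),(215+114/2.5,80+243/2.5)))
p=lambda im,z:[wz(im,*q,z)@ey for q in((215+114/2.5,80+244/2.5),(215+255/2.5,80+241/2.5))]
print('pad far edge y outer/inner',p(b,126))
```

```text
travel 29.09636248900517 28.844050669660675
pad width app far: rest 56.43585946585993 now 56.37927917987141
pad far edge y outer/inner [np.float64(-242.68831683596952), np.float64(-241.70361634833213)]
```

```bash
python3 -c "
from h import *
print(ctrl.close_job())"
```

```text
the job is handed in; nothing more can be done
None
```

I handed the job in at about 6.6 s. I pushed the bolt 29 mm to its stop while the other finger held the catch down. After release the catch pad measured level again, so the bolt should be locked, and the hand is clear. No verdict was returned, and I did not re-measure the rack or the other objects at the end.

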